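# Close the spice mill and bring the retaining ring to its groove

## Robot

A 7-joint arm with a two-finger parallel gripper is mounted at the origin on the work surface. World frame = base frame: x ahead of the robot, y to its left, z up, the work surface at z = 0. Lengths are in m, angles in rad, forces in N, time in s.
With the tool pointing down it reaches from about 0.425 to 0.875 m from the base axis. Payload 8.4 kg.
Tool frame: the origin (TCP) lies midway between the tips of the shut fingers; the grasp point (between the pads) lies 19 mm behind it (r.grip_depth is the z of the grasp point in the tool frame, in m); z points along the fingers, y is the line along which they close (so a half turn about z gives the same grasp; the last joint's range is limited). The gripper opens to 87 mm and grips with 3 to 60 N. Pads are 19 mm wide; open, the fingers measure 117 mm over their backs; the gripper's body (75 mm by 190 mm) begins 51 mm behind the grasp point.
Start: joints at [1.048, 0.333, 0.04, 1.465, -0.013, 1.343, -0.059], TCP at [0.267, -0.592, 0.223] pointing down, gripper open.
Joint ranges: [-2.58, 2.58], [-0.38, 2.09], [-1.3, 1.39], [0.25, 2.4], [-1.5, 4.64], [0.08, 2.09], [-2.65, 2.65]. Speed limits (rad/s): [2.22, 2.22, 2.79, 2.79, 3.14, 3.14, 3.14].

## Interface

Orientations are given as a unit quaternion [x, y, z, w].
In Python, from rig import r gives the robot as it stands.
- The arm moves only by the shell command python3 -m crank 'ROWS' [OPENING] [FORCE]. ROWS is JSON, a list of rows, each an object of numbers: "dx", "dy", "dz": the shift along the tool's x, y, z in m; "rx", "ry", "rz": the turn, a rotation vector about the tool's x, y, z in degrees. In form: [{"dx": .., "dy": .., "dz": .., "rx": .., "ry": .., "rz": ..}, ...]. A call has 1 to 5 rows; each row shifts and turns the commanded pose from where the row before left it, along the tool's axes as they then stand; what a row does not reach is not made up. A row lasts 1/10 s, in which the tool goes at most 50 mm and 8.59 degrees, less where a joint would pass 70% of its speed; a pose out of reach is approached as far as the arm can. A call is refused whole if a number of a shift passes 0.05 or a number of a turn 8.59, either way. A call with a gripper value outside its range is refused whole. OPENING is the closure in counts, from 0 (fully open) to 255 (shut), set as the call begins (- or left out, the last holds). The fingers move at their own pace and stop on an object; FORCE is the grip in N (left out, the last holds). Time passes only in rows, so rows that do not move let the fingers close. It gives the time, the measured TCP pose, the force, the opening and the grip force at its end, in the units of the state.
- r.get_obs(): the state, without advancing time (a new reading comes with each control period).
- r.snapshot(name): name is "scene" or "top" or "wrist"; returns the picture (480x640x3 uint8, red, green, blue); there is no depth.
- r.calibration(name): a dict with "camera_matrix" (3x3 intrinsics, pixels), "k1" (the pictures are not rectified: a ray, as slopes to the right and down, at radius r is drawn at 1 + k1 r^2 times it, then the intrinsics apply), "rvec" (rotation vector, rad) and "tvec" (3), from world to camera coordinates, as OpenCV has them. Camera axes: x right, y down, z forward; pixel columns grow to the right and rows downward; lengths in m; the calibration is good to about 2 mm. A picture is of the moment at which its call begins: read the wrist's pose just before it. calibration takes no time and is no camera call; for the wrist camera it gives the pose at the moment of the call.
- r.finish_job(): hands the job in; it is judged then, once.
Trained networks look in the newest picture that a camera, given by its name, has taken for a name from the list of things; names that differ only in an ending like _2 or _b are one class to them, and where a whole thing is asked for, a point or a joint stands for the part that bears it (a point fixed in the world has none). Each returns a list of dicts, best first, with "confidence" (0 to 1); they miss things now and then, are a little off and sometimes report something else, mostly with a low value. They report only what shows in the picture. A call takes as long as a camera call. They do not tell look-alikes from the thing itself.
- r.search_frame(camera, query): "box" ([centre column, centre row, width, height] in pixels, round what is visible of it).
- r.silhouettes(camera, query): "mask" (480x640 bool, what is visible of it) and "box" ([centre column, centre row, width, height] in pixels, round what is visible of it).
The state is a dict: "time_s": time; "joint_pos": joint angles; "qvel": joint speeds; "effort": joint torques, N m; "tool_pos": TCP position; "tcp_rot": TCP orientation; "contact_force": force on the tool from outside, world axes, zero at the start; "torque": the same for the moment, N m; "finger_gap": finger opening in m; "finger_force": force on a finger pad.
Only numpy, scipy, OpenCV 4.12 (cv2) and the standard library are available. Lean on these libraries where they do the work, as an engineer would, in place of code of your own. Each camera call takes 0.05 s, during which the arm holds its last target. There are 200 camera calls.

## Task

Close the green spice mill: put the red lid over the axle stub so that it lies flat on the rim, and let go of it. Then take the blue-handled ring pliers from their wooden rest, squeeze the handles fully to spread the brass ring on their tips, and lower the spread ring over the end of the axle down to the groove just above the lid's black collar. Finish while holding: pliers upright and squeezed, ring spread around the groove, not leaning on lid or axle; leave the jar, bottle and cup alone.

Things in the scene. Friction and masses are not known exactly. Their poses are not given: they have to be found in the camera images.
- mill: Fixed green open drum, 112 mm outer diameter (rubber foot 118 mm), 5 mm wall, rim 70 mm above the table, brass burr inside. A vertical steel axle stub stands in its middle: 15 mm diameter up to 101 mm above the table, groove of 12 mm diameter from 101 to 110 mm, 15 mm again to 120 mm, then a cone to a 6 mm wide tip at 129 mm. Origin: on the axle's axis at table height.
- mill_groove (a point): Point on the axle's axis, 105.5 mm above the table, where the middle plane of the ring must be held: 3.5 mm above the top of the seated lid's collar.
- mill_tip (a point): Top of the axle's tip, on its axis, 129 mm above the table.
- lid: Loose red round lid, about 0.2 kg, 124 mm diameter, 6 mm thick, flat on the table at the start. Black collar to grip it by: round tube, 40 mm outer diameter, 26 mm high, on its middle (6 to 32 mm above the underside). A 22 mm hole goes through disc and collar. Origin: centre of its underside; z up through the collar.
- rest: Fixed dark wood rest: foot 80 x 74 mm, 8 mm thick; two side walls along its x, 60 mm long, 10 mm thick, 54 mm apart, tops 78 mm above the table. The pliers' cross-bar lies on the wall tops, jaws and ring hang freely between the walls: lift the pliers straight up. Origin: middle of the foot at table height.
- pliers: Loose ring pliers, about 0.2 kg, upright in the rest, handles up. Origin: pivot, 85 mm above the table at the start, in the middle of the dark steel cross-bar (70 mm along y, 24 along x, 14 high). z up along the handles, y from handle to handle, x the way the brass ring sticks out of the jaws. Jaws reach 50 mm below the origin, their toes 16 mm forwards along x. The ring cannot come off.
- grip_l: Blue handle and jaw on the pliers' +y side, origin at the pivot. The handle is 16 mm along x and runs from 23 to 95 mm above the pivot.
- grip_r: Blue handle and jaw on the pliers' -y side, mirror image of the other.
- ring_eye (a point): Centre of the spread ring's bore, fixed in the pliers' frame: 18.5 mm along their x, 54 mm below their origin; the axle's axis must pass through it. Ring level, 3 mm thick; closed bore 14 mm; fully spread it leaves about 2 mm all round the 15 mm axle, more towards the jaws, and is 44 mm wide over the lugs (along y).
- pliers_grip (a point): Where to take the handles from above, fingers closing along the pliers' y: midway between them, 72 mm above the pliers' origin. Over their outer faces they measure 57 mm here when relaxed (65 mm at their tops) and 28 mm fully squeezed, then parallel.
- snap_l (a joint): How far the +y half of the ring is spread about its back: 0 closed (handles relaxed), 0.45 rad fully spread (handles squeezed to their stop). A spring resists: about 4 N per handle at first, 11 N at the stop; grip with 25 N or more. Jaws and ring spread symmetrically.
- snap_r (a joint): The same for the -y half; both move together.
- spice_jar: Bystander: amber glass jar with white lid, 66 mm diameter, 110 mm high. Origin under its middle.
- sauce: Bystander: amber bottle with orange cap, 56 mm diameter, 140 mm high. Origin under its middle.
- cup: Bystander: steel cup, 72 mm diameter, 80 mm high. Origin under its middle.
Mind the look-alikes: they are no part of the job. Leave any pink, purple or turquoise look-alike of the pliers alone.

How it is judged:
By the outcome, as a careful person would: the job done as asked, in the order asked, and still so for the second after the job is handed in, while the arm keeps its last pose, push and grip.
It also fails if it takes over 61 s, if anything falls off the work surface, if the arm or the gripper's body presses on something with over 40 N, if the wrist force passes 120 N, or if a joint passes its speed limit or range.

## Working session

There is one attempt and no reset: what is moved stays moved. The work goes in short steps, Python scripts to look and compute and a shell command to move; the robot and the scene stay as the last step left them, time stands still between calls to the robot, and variables do not carry over. Pictures are saved under pics/ and viewed, at most 10 in all, crops included, and the job is handed in when it is done.

```bash
ls; mkdir -p pics; cat > h.py <<'E'
import numpy as np, cv2
from rig import r
from scipy.spatial.transform import Rotation as R
def cal(n):
    c=r.calibration(n); return np.array(c["camera_matrix"]),c["k1"],R.from_rotvec(np.ravel(c["rvec"])).as_matrix(),np.ravel(c["tvec"])
def ray(c,u,v):
    K,k1,M,t=c
    p=cv2.undistortPoints(np.array([[[u,v]]],float),K,np.array([k1,0,0,0.]))[0,0]
    return -M.T@t, M.T@np.array([p[0],p[1],1])
def atz(c,u,v,z):
    o,d=ray(c,u,v); return o+d*(z-o[2])/d[2]
def proj(c,P):
    K,k1,M,t=c
    return cv2.projectPoints(np.atleast_2d(np.array(P,float)),cv2.Rodrigues(M)[0],t,K,np.array([k1,0,0,0.]))[0][:,0]
def snap(n,f=None):
    im=r.snapshot(n)
    if f: cv2.imwrite('pics/'+f,im[:,:,::-1])
    return im
E
python3 - <<'E'
from h import *
a=snap("scene","scene0.png"); b=snap("top","top0.png")
o=r.get_obs(); print(o)
print(r.grip_depth)
for cam in("scene","top"):
    c=cal(cam); print(cam,-c[2].T@c[3])
    for q in["mill","lid","rest","pliers","grip_l"]:
        for d in r.search_frame(cam,q)[:4]: print(cam,q,np.round(d["box"]),round(d["confidence"],2))
E
```

```text
pics
{'time_s': 0.1, 'joint_pos': array([ 1.04779958,  0.33380158,  0.03985685,  1.46615734, -0.01337635,
        1.3432858 , -0.05848606]), 'qvel': array([-1.22930285e-03, -2.46174644e-04, -8.98186703e-05, -2.21679540e-03,
        7.08862012e-04,  1.14152778e-04, -1.42429583e-03]), 'effort': array([ 3.95641589e-03, -6.57817554e+01,  1.34002436e+00, -4.04709828e+01,
       -5.97360916e-02,  4.09599964e-02,  9.23964376e-05]), 'tool_pos': array([ 0.26710749, -0.59213577,  0.22178546]), 'tcp_rot': array([ 9.77631124e-01,  2.10325710e-01, -1.98675836e-04, -6.64236538e-04]), 'contact_force': array([ 0.83610121,  0.03825191, -0.65087533]), 'torque': array([-0.06075928,  0.03975692,  0.0305398 ]), 'finger_force': 0.0, 'finger_gap': 0.08692576895872338}
-0.0187
scene [ 0.9893364  -0.64540289  1.18372037]
scene mill [341. 180.  48.  52.] 0.95
scene rest [292. 241.  42.  44.] 0.86
scene pliers [215. 248.  57.  40.] 0.97
scene pliers [288. 149.  26.  31.] 0.95
scene pliers [313. 410.  49.  68.] 0.84
scene pliers [295. 221.  20.  51.] 0.56
scene grip_l [314. 411.  38.  55.] 0.87
scene grip_l [216. 253.  56.  28.] 0.86
scene grip_l [300. 406.  26.  58.] 0.85
scene grip_l [209. 243.  42.  32.] 0.74
top [0.42855855 0.00335781 1.15094391]
top mill [193. 265.  65.  59.] 0.82
top lid [430. 255.  61.  58.] 0.63
top rest [307. 263.  41.  48.] 0.87
top pliers [309. 256.  40.  25.] 0.96
top pliers [459. 147.  72.  37.] 0.95
top pliers [362. 343.  75.  44.] 0.94
top pliers [179. 363.  73.  53.] 0.65
top grip_l [176. 350.  64.  29.] 0.84
top grip_l [461. 155.  64.  23.] 0.83
top grip_l [364. 337.  64.  30.] 0.8
top grip_l [317. 254.  16.  12.] 0.73
```

View pics/scene0.png

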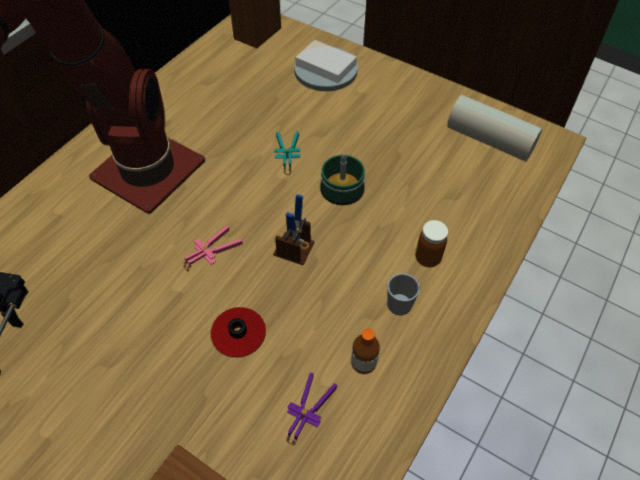

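View pics/top0.png

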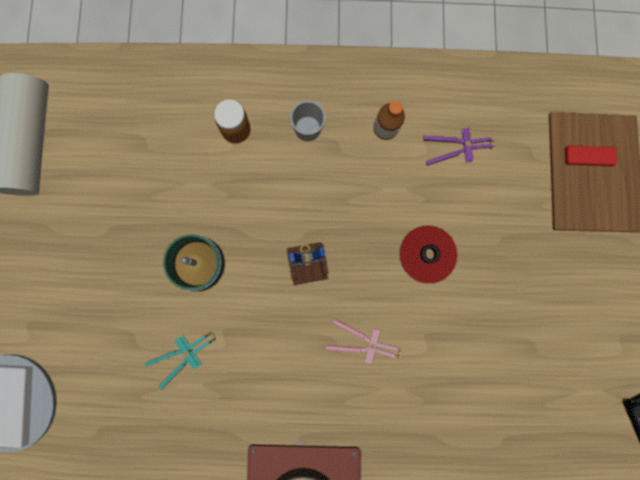

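The scene has four pliers: blue, upright in the rest (top 307,256), pink (365,343), purple (462,146) and turquoise (182,358). The blue ones match the description. The lid is the red disc with the black collar at top (430,255), not the red box at (591,155). The mill is at (193,263). Next I measure and check a close crop.

```bash
python3 - <<'E'
from h import *
im={}
for cam in("top","scene"):
    im[cam]=snap(cam); c=cal(cam)
    def m(q,z,near=None):
        for d in r.silhouettes(cam,q)[:4]:
            k=d["mask"].astype(np.uint8); cs=max(cv2.findContours(k,0,2)[0],key=cv2.contourArea)
            # world points of contour at z
            P=np.array([atz(c,*p[0],z)[:2] for p in cs]); 
            (x,y),rad=cv2.minEnclosingCircle(P.astype(np.float32))
            rr=cv2.minAreaRect((P*1000).astype(np.float32))
            print(cam,q,round(d["confidence"],2),np.round(d["box"]),"circ",np.round([x,y,rad],4),"rect",np.round(rr[0]),np.round(rr[1]),round(rr[2],1))
    m("lid",.006); m("mill",.07); m("rest",.04); m("grip_l",.18); m("grip_r",.18);m("spice_jar",.1);m("sauce",.14);m("cup",.08)
a=cv2.resize(im["top"][225:300,265:345],None,fx=5,fy=5,interpolation=3)
b=cv2.resize(im["scene"][185:270,260:340],None,fx=4.4,fy=4.4,interpolation=3)[:375]
b2=cv2.resize(im["top"][225:300,155:235],None,fx=5,fy=5,interpolation=3)
h=375
cv2.imwrite("pics/crop.png",cv2.resize(np.hstack([a[:365],b[:365],]),None,fx=1,fy=1)[:,:800,::-1])
E
```

```text
top lid 0.7 [193. 263.  66.  59.] circ [0.4856 0.2414 0.0681] rect [484. 242.] [132. 121.] 65.5
top lid 0.69 [429. 255.  58.  63.] circ [ 0.514  -0.2499  0.0627] rect [ 514. -249.] [122. 122.] 45.1
top mill 0.59 [192. 264.  68.  60.] circ [0.4799 0.2283 0.0641] rect [482. 228.] [113. 126.] 1.5
top rest 0.78 [306. 262.  45.  46.] circ [ 0.4733 -0.0022  0.041 ] rect [468.  -4.] [45. 77.] 18.7
top grip_l 0.81 [363. 338.  68.  30.] circ [ 0.3625 -0.0755  0.0353] rect [364. -76.] [70.  8.] 62.5
top grip_l 0.75 [182. 364.  53.  46.] circ [0.2799 0.2341 0.034 ] rect [279. 234.] [10. 68.] 46.5
top grip_l 0.75 [177. 349.  64.  38.] circ [0.3079 0.253  0.0342] rect [308. 253.] [ 9. 68.] 22.4
top grip_l 0.75 [458. 156.  62.  22.] circ [ 0.6811 -0.2439  0.0383] rect [ 680. -244.] [10. 76.] 19.6
top grip_r 0.81 [363. 338.  68.  30.] circ [ 0.3625 -0.0755  0.0353] rect [364. -76.] [70.  8.] 62.5
top grip_r 0.75 [182. 364.  53.  46.] circ [0.2799 0.2341 0.034 ] rect [279. 234.] [10. 68.] 46.5
top grip_r 0.75 [177. 349.  64.  38.] circ [0.3079 0.253  0.0342] rect [308. 253.] [ 9. 68.] 22.4
top grip_
[... 1541 characters left out ...]
293. 221.  11.  24.] circ [ 0.5207 -0.0431  0.0283] rect [521. -43.] [14. 56.] 46.4
scene grip_r 0.66 [218. 254.  53.  33.] circ [ 0.4404 -0.1671  0.0347] rect [ 442. -168.] [69. 17.] 57.5
scene spice_jar 0.85 [432. 245.  31.  46.] circ [0.7786 0.1314 0.0652] rect [781. 132.] [ 63. 130.] 17.1
scene sauce 0.65 [367. 351.  27.  46.] circ [ 0.7966 -0.194   0.0483] rect [ 797. -194.] [50. 96.] 30.2
scene cup 0.58 [403. 292.  30.  42.] circ [ 0.7852 -0.0087  0.0539] rect [787.  -7.] [ 66. 107.] 29.6
scene cup 0.46 [296. 242.  40.  41.] circ [ 0.5148 -0.02    0.0641] rect [507. -17.] [ 89. 118.] 11.9
scene cup 0.34 [342. 182.  53.  51.] circ [0.5026 0.2019 0.0833] rect [502. 201.] [114. 165.] 27.6
```

View pics/crop.png

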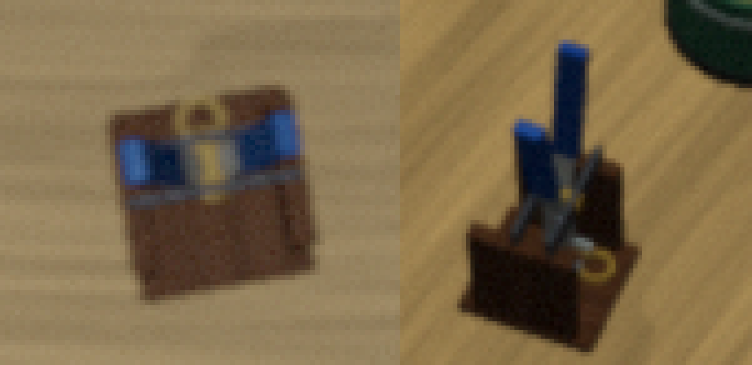

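The crop shows the blue pliers in the rest. The handle tops are at about top px (291,257) and (323,252), and the ring points up in the image (+x world). I'll go above the lid first.

```bash
cat >> h.py <<'E'
def to(P,yaw=None):
    "tool-axis shift (mm) to P, tilt/turn (deg, rotation vector in tool axes) to straight-down with tool-x yaw (deg)"
    o=r.get_obs(); M=R.from_quat(o["tcp_rot"]); x=M.as_matrix()[:,0]; y0=np.degrees(np.arctan2(x[1],x[0]))
    d=M.inv().apply(np.array(P)-o["tool_pos"])*1000
    if yaw is None: yaw=y0
    T=R.from_euler('z',yaw,degrees=True)*R.from_euler('x',180,degrees=True)
    print("t",round(o["time_s"],2),"pos",np.round(o["tool_pos"],4),"yaw",round(y0,1),"shift mm",np.round(d,1),"turn",np.round(np.degrees((M.inv()*T).as_rotvec()),1),"F",np.round(o["contact_force"],1),"gap",round(o["finger_gap"],4),"ff",round(o["finger_force"],1))
E
python3 - <<'E'
from h import *
to([.514,-.251,.16])
c=cal("top")
a=atz(c,291.4,257,.18);b=atz(c,322.6,251.6,.18); print(a,b,(a+b)/2,np.linalg.norm(a-b),np.degrees(np.arctan2(*(a-b)[:2][::-1])))
E
```

```text
t 1.5 pos [ 0.2673 -0.5925  0.2225] yaw 24.3 shift mm [ 365.3 -209.8   62.5] turn [-0. -0.  0.] F [-0.5 -0.3  0.5] gap 0.0867 ff 0.0
[0.4899183  0.03116284 0.18      ] [ 0.50077018 -0.0239473   0.18      ] [0.49534424 0.00360777 0.18      ] 0.05616841062762525 101.13974087584826
```

```bash
python3 -m crank '[{"dx":0.04,"dy":-0.023},{"dx":0.04,"dy":-0.023},{"dx":0.04,"dy":-0.023},{"dx":0.04,"dy":-0.023},{"dx":0.04,"dy":-0.023}]' 0 30; python3 -m crank '[{"dx":0.04,"dy":-0.023,"dz":0.015},{"dx":0.04,"dy":-0.023,"dz":0.015},{"dx":0.04,"dy":-0.023,"dz":0.015},{"dx":0.04,"dy":-0.023,"dz":0.015},{}]'
python3 - <<'E'
from h import *
to([.514,-.251,.16])
snap("wrist","w1.png"); c=cal("wrist")
for d in r.silhouettes("wrist","lid")[:2]:
    cs=max(cv2.findContours(d["mask"].astype(np.uint8),0,2)[0],key=cv2.contourArea)
    P=np.array([atz(c,*p[0],.006)[:2] for p in cs]); print(d["confidence"],d["box"],cv2.minEnclosingCircle(P.astype(np.float32)))
E
```

```text
t 1.5 pos [ 0.2673 -0.5925  0.2225] yaw 24.3 shift mm [ 365.3 -209.8   62.5] turn [-0. -0.  0.] F [-0.5 -0.3  0.5] gap 0.0867 ff 0.0$[0]: bad value
$[0]: bad value
```

View pics/w1.png

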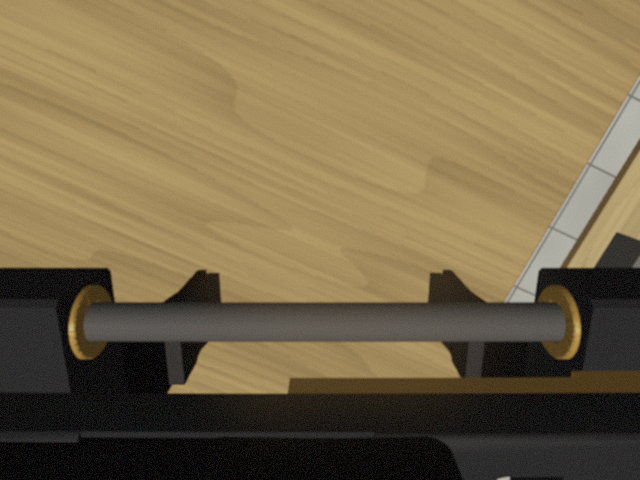

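The wrist picture shows only bare table because the move was refused. The rows may need all six keys.

```bash
python3 -m crank '[{"dx":0.04,"dy":-0.023,"dz":0,"rx":0,"ry":0,"rz":0},{"dx":0.04,"dy":-0.023,"dz":0,"rx":0,"ry":0,"rz":0},{"dx":0.04,"dy":-0.023,"dz":0,"rx":0,"ry":0,"rz":0},{"dx":0.04,"dy":-0.023,"dz":0,"rx":0,"ry":0,"rz":0},{"dx":0.04,"dy":-0.023,"dz":0,"rx":0,"ry":0,"rz":0}]' 0 30 && python3 -m crank '[{"dx":0.04,"dy":-0.023,"dz":0.015,"rx":0,"ry":0,"rz":0},{"dx":0.04,"dy":-0.023,"dz":0.015,"rx":0,"ry":0,"rz":0},{"dx":0.04,"dy":-0.023,"dz":0.015,"rx":0,"ry":0,"rz":0},{"dx":0.04,"dy":-0.023,"dz":0.015,"rx":0,"ry":0,"rz":0},{"dx":0,"dy":0,"dz":0,"rx":0,"ry":0,"rz":0}]'
cat > lid.py <<'E'
from h import *
import sys
snap("wrist",sys.argv[1]); c=cal("wrist")
for d in r.silhouettes("wrist","lid")[:2]:
    cs=max(cv2.findContours(d["mask"].astype(np.uint8),0,2)[0],key=cv2.contourArea)
    P=np.array([atz(c,*p[0],.006)[:2] for p in cs]); print(d["confidence"],np.round(d["box"]),cv2.minEnclosingCircle(P.astype(np.float32)))
to([.514,-.251,.16])
E
python3 lid.py w2.png
```

```text
time_s: 2.1
tool_pos: [0.4031, -0.4038, 0.2228]
tcp_rot: [0.978, 0.21, 0.0, 0.0]
contact_force: [0.8, -0.4, -0.6]
finger_gap: 0.0871
finger_force: 0.0
time_s: 2.6
tool_pos: [0.5133, -0.248, 0.1607]
tcp_rot: [0.977, 0.215, 0.0, -0.002]
contact_force: [-0.0, -0.1, 0.4]
finger_gap: 0.0872
finger_force: 0.0
0.77 [329. 215. 157. 154.] ((0.5104317665100098, -0.2565757930278778), 0.061963118612766266)
t 2.7 pos [ 0.5107 -0.2545  0.1622] yaw 24.4 shift mm [ 4.5 -1.8  2.2] turn [-0.  0. -0.] F [-0.1 -0.2  0.2] gap 0.0876 ff 0.0
```

View pics/w2.png

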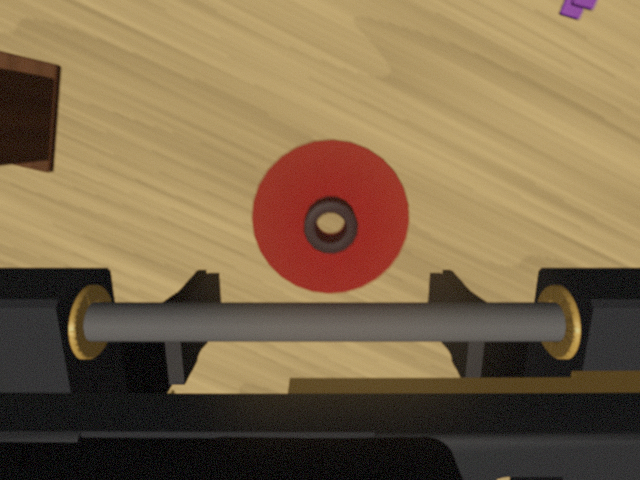

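The lid is at (330,216) with the collar at (330,226). The arm was still settling during that look, so I measure again now.

```bash
python3 lid.py w3.png
```

```text
0.94 [323. 207. 155. 155.] ((0.5121978521347046, -0.2539922595024109), 0.061914801597595215)
t 2.8 pos [ 0.5099 -0.257   0.1629] yaw 24.2 shift mm [ 6.2 -3.8  2.9] turn [0. 0. 0.] F [ 0.5 -0.3  0.4] gap 0.087 ff 0.0
```

```bash
python3 -m crank '[{"dx":0.004,"dy":-0.003,"dz":0.03,"rx":0,"ry":0,"rz":0},{"dx":0,"dy":0,"dz":0.04,"rx":0,"ry":0,"rz":0},{"dx":0,"dy":0,"dz":0.04,"rx":0,"ry":0,"rz":0},{"dx":0,"dy":0,"dz":0.025,"rx":0,"ry":0,"rz":0},{"dx":0,"dy":0,"dz":0.016,"rx":0,"ry":0,"rz":0}]' && python3 -m crank '[{"dx":0,"dy":0,"dz":0,"rx":0,"ry":0,"rz":0},{"dx":0,"dy":0,"dz":0,"rx":0,"ry":0,"rz":0},{"dx":0,"dy":0,"dz":0,"rx":0,"ry":0,"rz":0}]'; python3 -c "
from h import *
to([.5125,-.2525,.011])"
```

```text
time_s: 3.3
tool_pos: [0.5108, -0.2529, 0.0096]
tcp_rot: [0.978, 0.209, -0.001, -0.0]
contact_force: [0.3, 0.5, 0.2]
finger_gap: 0.0871
finger_force: 0.0
time_s: 3.6
tool_pos: [0.5134, -0.2525, 0.0131]
tcp_rot: [0.978, 0.21, 0.001, 0.001]
contact_force: [0.4, -0.6, -0.9]
finger_gap: 0.0869
finger_force: 0.0
t 3.6 pos [ 0.5134 -0.2525  0.0131] yaw 24.2 shift mm [-0.9 -0.4  2.1] turn [ 0.1 -0.1 -0. ] F [ 0.4 -0.6 -0.9] gap 0.0869 ff 0.0
```

Close on the collar.

```bash
python3 -m crank '[{"dx":0,"dy":0,"dz":0,"rx":0,"ry":0,"rz":0},{"dx":0,"dy":0,"dz":0,"rx":0,"ry":0,"rz":0},{"dx":0,"dy":0,"dz":0,"rx":0,"ry":0,"rz":0},{"dx":0,"dy":0,"dz":0,"rx":0,"ry":0,"rz":0},{"dx":0,"dy":0,"dz":0,"rx":0,"ry":0,"rz":0}]' 255 30 && python3 -m crank '[{"dx":0,"dy":0,"dz":0,"rx":0,"ry":0,"rz":0},{"dx":0,"dy":0,"dz":-0.02,"rx":0,"ry":0,"rz":0},{"dx":0,"dy":0,"dz":-0.04,"rx":0,"ry":0,"rz":0},{"dx":0,"dy":0,"dz":-0.05,"rx":0,"ry":0,"rz":0},{"dx":0,"dy":0,"dz":-0.05,"rx":0,"ry":0,"rz":0}]';  python3 - <<'E'
from h import *
to([.48,.23,.20])
c=cal("top"); im=snap("top")
cv2.imwrite("pics/mill.png",cv2.resize(im[225:300,150:240],None,fx=6,fy=6,interpolation=3)[:,:,::-1])
E
```

```text
time_s: 4.1
tool_pos: [0.5128, -0.2513, 0.0116]
tcp_rot: [0.978, 0.21, 0.0, 0.0]
contact_force: [0.2, 0.8, 0.2]
finger_gap: 0.0545
finger_force: 0.0
time_s: 4.6
tool_pos: [0.5119, -0.251, 0.1726]
tcp_rot: [0.978, 0.21, -0.001, -0.001]
contact_force: [0.6, -0.5, -1.4]
finger_gap: 0.0374
finger_force: 30.0
t 4.6 pos [ 0.5119 -0.251   0.1726] yaw 24.3 shift mm [ 168.7 -451.6  -26.9] turn [-0.1  0.1 -0. ] F [ 0.6 -0.5 -1.4] gap 0.0374 ff 30.0
```

View pics/mill.png

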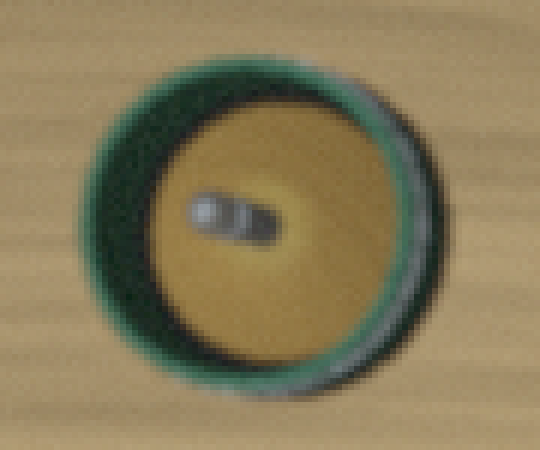

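The axle tip is at crop (207,213), which is top px (184.1,260.1). The rim centre is at crop ~(251,223), px (191.5,261.8). I compare those, locate the tip in the scene camera, and check how the lid sits in the hand.

```bash
python3 - <<'E'
from h import *
c=cal("top"); print(atz(c,184.1,260.1,.128),atz(c,191.5,261.8,.07))
im=snap("scene"); cs=cal("scene")
print(proj(cs,[[.485,.229,.129],[.485,.229,.105],[.485,.229,.07]]))
s=cv2.resize(im[140:215,305:385],None,fx=5,fy=5,interpolation=3)
w=snap("wrist"); 
cv2.imwrite("pics/mix.png",np.hstack([s,cv2.resize(w,(400,300))[:,:] if 0 else cv2.resize(w,(400,375))])[:,:,::-1])
for d in r.silhouettes("wrist","lid")[:2]: print(d["confidence"],np.round(d["box"],1))
cw=cal("wrist"); print("tcp px",proj(cw,[r.get_obs()["tool_pos"]]))
to([.485,.229,.2])
E
```

```text
[0.48259526 0.23373123 0.128     ] [0.48266016 0.23187368 0.07      ]
[[343.65233575 155.66617279]
 [343.33677573 162.3310576 ]
 [342.88987398 171.74968291]]
0.91 [323.7 259.3 255.4 242. ]
tcp px [[324.12911714 290.53789358]]
t 4.8 pos [ 0.5132 -0.2516  0.1725] yaw 24.3 shift mm [ 171.9 -449.6  -28.1] turn [ 0.1 -0.1 -0. ] F [-0.4 -0.1 -3.5] gap 0.0377 ff 30.0
```

View pics/mix.png

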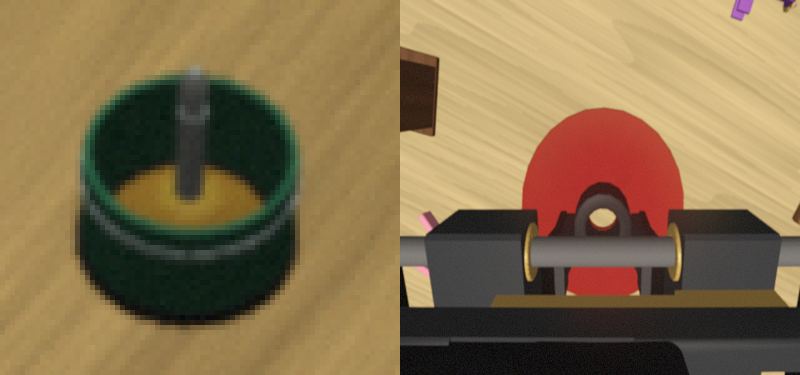

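The lid is held level and centred between the fingers, with the collar between the pads. The scene view puts the tip at about (343.1,153.4). Now I triangulate the tip and fit the lid's centre.

```bash
python3 - <<'E'
from h import *
from scipy.optimize import least_squares as LS
ct,cs=cal("top"),cal("scene")
f=lambda p: np.r_[proj(ct,[p])[0]-[184.1,260.1],proj(cs,[p])[0]-[343.1,153.8]]
s=LS(f,[.485,.23,.12]); print("tip tri",s.x,s.fun)
f2=lambda p: f([p[0],p[1],.128]); s=LS(f2,[.485,.23]); print(s.x,s.fun)
w=snap("wrist"); c=cal("wrist"); o=r.get_obs(); M=R.from_quat(o["tcp_rot"])
d=r.silhouettes("wrist","lid")[0]; k=d["mask"].astype(np.uint8)
ctr=max(cv2.findContours(k,0,1)[0],key=cv2.contourArea)[:,0]
ctr=ctr[ctr[:,1]<248]
z=o["tool_pos"][2]-.012+.006
P=np.array([atz(c,*p,z)[:2] for p in ctr])
s=LS(lambda q:np.hypot(*(P-q[:2]).T)-q[2],[*o["tool_pos"][:2],.062],loss="soft_l1",f_scale=.001); print("lid c",s.x,len(P))
print("lid rel tcp, tool mm",M.inv().apply(np.r_[s.x[:2],z]-o["tool_pos"])*1000)
E
```

```text
tip tri [0.48204626 0.23270804 0.13098363] [ 0.17660225  0.21383667  0.35825886 -0.08058391]
[0.48178613 0.23376677] [-0.03850839  0.43070787  0.45615389  0.45880154]
lid c [ 0.51831035 -0.24851938  0.05535344] 331
lid rel tcp, tool mm [6.71062244 0.03812148 5.99503414]
```

The fitted radius is 55 mm instead of 62, so the lid hangs lower than I assumed. The fingers were still closing as the lift began. I'll set it down and regrip properly.

```bash
python3 -m crank '[{"dx":0,"dy":0,"dz":0.045,"rx":0,"ry":0,"rz":0},{"dx":0,"dy":0,"dz":0.045,"rx":0,"ry":0,"rz":0},{"dx":0,"dy":0,"dz":0.035,"rx":0,"ry":0,"rz":0},{"dx":0,"dy":0,"dz":0.008,"rx":0,"ry":0,"rz":0},{"dx":0,"dy":0,"dz":0,"rx":0,"ry":0,"rz":0}]' && python3 -m crank '[{"dx":0,"dy":0,"dz":0.003,"rx":0,"ry":0,"rz":0},{"dx":0,"dy":0,"dz":0.003,"rx":0,"ry":0,"rz":0},{"dx":0,"dy":0,"dz":0,"rx":0,"ry":0,"rz":0}]';python3 -m crank '[{"dx":0,"dy":0,"dz":0.003,"rx":0,"ry":0,"rz":0},{"dx":0,"dy":0,"dz":0.003,"rx":0,"ry":0,"rz":0},{"dx":0,"dy":0,"dz":0,"rx":0,"ry":0,"rz":0}]'
```

```text
time_s: 5.4
tool_pos: [0.5112, -0.2506, 0.0366]
tcp_rot: [0.978, 0.21, -0.002, -0.002]
contact_force: [0.5, -0.4, -0.9]
finger_gap: 0.0377
finger_force: 30.0
time_s: 5.7
tool_pos: [0.5134, -0.2517, 0.0335]
tcp_rot: [0.978, 0.21, 0.001, 0.001]
contact_force: [-0.4, 0.9, -1.5]
finger_gap: 0.0374
finger_force: 30.0
time_s: 6.0
tool_pos: [0.5136, -0.2516, 0.0288]
tcp_rot: [0.978, 0.21, 0.001, 0.001]
contact_force: [-6.9, 2.6, 16.9]
finger_gap: 0.0378
finger_force: 30.0
```

Contact came at TCP z ≈ 0.029, which confirms the high grip. Open, go down and regrip.

```bash
Z='0'; python3 -m crank '[{"dx":0,"dy":0,"dz":0,"rx":0,"ry":0,"rz":0},{"dx":0,"dy":0,"dz":0,"rx":0,"ry":0,"rz":0},{"dx":0,"dy":0,"dz":0,"rx":0,"ry":0,"rz":0},{"dx":0,"dy":0,"dz":0,"rx":0,"ry":0,"rz":0},{"dx":0,"dy":0,"dz":0,"rx":0,"ry":0,"rz":0}]' 0 30 && python3 -m crank '[{"dx":0,"dy":0,"dz":0.008,"rx":0,"ry":0,"rz":0},{"dx":0,"dy":0,"dz":0.008,"rx":0,"ry":0,"rz":0},{"dx":0,"dy":0,"dz":0,"rx":0,"ry":0,"rz":0},{"dx":0,"dy":0,"dz":0,"rx":0,"ry":0,"rz":0}]' && python3 -m crank '[{"dx":0,"dy":0,"dz":0,"rx":0,"ry":0,"rz":0},{"dx":0,"dy":0,"dz":0,"rx":0,"ry":0,"rz":0},{"dx":0,"dy":0,"dz":0,"rx":0,"ry":0,"rz":0},{"dx":0,"dy":0,"dz":0,"rx":0,"ry":0,"rz":0},{"dx":0,"dy":0,"dz":0,"rx":0,"ry":0,"rz":0}]' 255 30 && python3 -m crank '[{"dx":0,"dy":0,"dz":0,"rx":0,"ry":0,"rz":0},{"dx":0,"dy":0,"dz":0,"rx":0,"ry":0,"rz":0},{"dx":0,"dy":0,"dz":0,"rx":0,"ry":0,"rz":0},{"dx":0,"dy":0,"dz":0,"rx":0,"ry":0,"rz":0}]'
```

```text
time_s: 6.5
tool_pos: [0.5127, -0.2514, 0.0264]
tcp_rot: [0.978, 0.21, -0.0, -0.0]
contact_force: [-0.6, 1.0, 0.9]
finger_gap: 0.0701
finger_force: 0.0
time_s: 6.9
tool_pos: [0.5123, -0.2512, 0.01]
tcp_rot: [0.978, 0.21, -0.0, -0.0]
contact_force: [1.2, -0.3, 0.5]
finger_gap: 0.0862
finger_force: 0.0
time_s: 7.4
tool_pos: [0.5128, -0.2514, 0.0107]
tcp_rot: [0.978, 0.21, 0.0, 0.0]
contact_force: [-0.2, -0.1, 0.3]
finger_gap: 0.055
finger_force: 0.0
time_s: 7.8
tool_pos: [0.5127, -0.2514, 0.0106]
tcp_rot: [0.978, 0.21, 0.0, 0.0]
contact_force: [0.1, 0.3, 0.7]
finger_gap: 0.0388
finger_force: 30.3
```

```bash
cat > rel.py <<'E'
from h import *
from scipy.optimize import least_squares as LS
w=snap("wrist"); c=cal("wrist"); o=r.get_obs(); M=R.from_quat(o["tcp_rot"])
d=r.silhouettes("wrist","lid")[0]; k=d["mask"].astype(np.uint8)
ctr=max(cv2.findContours(k,0,1)[0],key=cv2.contourArea)[:,0]
print(np.round(d["box"]),d["confidence"])
z=o["tool_pos"][2]-.0106+.006
for vmax in (215,235,250):
    P=np.array([atz(c,*p,z)[:2] for p in ctr if p[1]<vmax])
    s=LS(lambda q:np.hypot(*(P-q[:2]).T)-q[2],[*o["tool_pos"][:2],.062],loss="soft_l1",f_scale=.001)
    s2=LS(lambda q:np.hypot(*(P-q[:2]).T)-.062,o["tool_pos"][:2],loss="soft_l1",f_scale=.001)
    g=lambda x:np.round(M.inv().apply(np.r_[x[:2],z]-o["tool_pos"])*1000,1)
    print(vmax,"free r",s.x[2],g(s.x),"fixed",g(s2.x),np.std(s2.fun))
to([.482,.2335,.2])
E
python3 rel.py
```

```text
[323. 260. 283. 243.] 0.82
215 free r 0.06080988704690712 [1.1 0.  4.6] fixed [-0.3  0.   4.6] 0.0002715992350287761
235 free r 0.060775089440072955 [ 1.1 -0.   4.6] fixed [-0.3 -0.   4.6] 0.00033617117613466405
250 free r 0.06082975770891335 [ 1.1 -0.1  4.6] fixed [-0.3 -0.   4.6] 0.0003747662985238765
t 7.9 pos [ 0.5127 -0.2514  0.0106] yaw 24.3 shift mm [ 171.4 -454.7 -189.4] turn [ 0. -0. -0.] F [0.3 0.5 0.6] gap 0.0388 ff 30.3
```

```bash
python3 -m crank '[{"dx":0,"dy":0,"dz":-0.02,"rx":0,"ry":0,"rz":0},{"dx":0,"dy":0,"dz":-0.04,"rx":0,"ry":0,"rz":0},{"dx":0,"dy":0,"dz":-0.045,"rx":0,"ry":0,"rz":0},{"dx":0,"dy":0,"dz":-0.045,"rx":0,"ry":0,"rz":0},{"dx":0,"dy":0,"dz":-0.035,"rx":0,"ry":0,"rz":0}]'; python3 rel.py
```

```text
time_s: 8.4
tool_pos: [0.5129, -0.2513, 0.1982]
tcp_rot: [0.978, 0.21, 0.001, 0.0]
contact_force: [0.9, -0.1, -2.4]
finger_gap: 0.039
finger_force: 30.2
[325. 259. 284. 240.] 0.69
215 free r 0.06095470273078945 [1.  0.1 4.6] fixed [-0.2  0.1  4.6] 0.0002604255989139803
235 free r 0.060947774378517845 [1.  0.  4.6] fixed [-0.3  0.   4.6] 0.00030744819220209743
250 free r 0.06096056498941711 [1.  0.1 4.6] fixed [-0.3  0.1  4.6] 0.00034377887204488903
t 8.5 pos [ 0.5152 -0.2522  0.201 ] yaw 24.3 shift mm [ 169.5 -456.4   -0.9] turn [ 0.4 -0.3 -0. ] F [ 0.8 -0.4 -2.5] gap 0.0387 ff 30.2
```

The lid is now firm and centred on the TCP (0.3 mm off), its underside 10.6 mm below. I raise it above the pliers (180 mm) and carry it to the mill.

```bash
python3 -m crank '[{"dx":0,"dy":0,"dz":-0.04,"rx":0,"ry":0,"rz":0},{"dx":0.014,"dy":-0.038,"dz":-0.02,"rx":0,"ry":0,"rz":0},{"dx":0.014,"dy":-0.038,"dz":0,"rx":0,"ry":0,"rz":0},{"dx":0.014,"dy":-0.038,"dz":0,"rx":0,"ry":0,"rz":0},{"dx":0.014,"dy":-0.038,"dz":0,"rx":0,"ry":0,"rz":0}]' && python3 -m crank '[{"dx":0.014,"dy":-0.038,"dz":0,"rx":0,"ry":0,"rz":0},{"dx":0.014,"dy":-0.038,"dz":0,"rx":0,"ry":0,"rz":0},{"dx":0.014,"dy":-0.038,"dz":0,"rx":0,"ry":0,"rz":0},{"dx":0.014,"dy":-0.038,"dz":0,"rx":0,"ry":0,"rz":0},{"dx":0.014,"dy":-0.038,"dz":0,"rx":0,"ry":0,"rz":0}]' && python3 -m crank '[{"dx":0.014,"dy":-0.038,"dz":0,"rx":0,"ry":0,"rz":0},{"dx":0.014,"dy":-0.038,"dz":0,"rx":0,"ry":0,"rz":0},{"dx":0,"dy":0,"dz":0,"rx":0,"ry":0,"rz":0},{"dx":0,"dy":0,"dz":0,"rx":0,"ry":0,"rz":0},{"dx":0,"dy":0,"dz":0,"rx":0,"ry":0,"rz":0}]'
python3 -c "
from h import *
to([.482,.2335,.2],24.3)"
```

```text
time_s: 9.0
tool_pos: [0.5005, -0.0883, 0.2545]
tcp_rot: [0.978, 0.21, -0.001, -0.0]
contact_force: [1.1, -0.4, -2.2]
finger_gap: 0.0393
finger_force: 30.2
time_s: 9.5
tool_pos: [0.4861, 0.1136, 0.2545]
tcp_rot: [0.978, 0.21, -0.001, 0.0]
contact_force: [0.6, 0.5, -2.3]
finger_gap: 0.0389
finger_force: 30.2
time_s: 10.0
tool_pos: [0.4812, 0.1916, 0.2547]
tcp_rot: [0.978, 0.21, -0.001, 0.0]
contact_force: [-0.2, 0.7, -1.6]
finger_gap: 0.0388
finger_force: 30.2
t 10.0 pos [0.4812 0.1916 0.2547] yaw 24.2 shift mm [ 18.  -37.9  54.7] turn [ 0.   0.1 -0.1] F [-0.2  0.7 -1.6] gap 0.0388 ff 30.2
```

```bash
python3 -m crank '[{"dx":-0.036,"dy":-0.019,"dz":0,"rx":0,"ry":0,"rz":0},{"dx":-0.036,"dy":-0.019,"dz":0,"rx":0,"ry":0,"rz":0},{"dx":0,"dy":0,"dz":0,"rx":0,"ry":0,"rz":0},{"dx":0,"dy":0,"dz":0,"rx":0,"ry":0,"rz":0},{"dx":0,"dy":0,"dz":0,"rx":0,"ry":0,"rz":0}]'
python3 - <<'E'
from h import *
w=snap("wrist","w5.png"); c=cal("wrist")
print(proj(c,[[.482,.2335,.129],[.482,.2335,.07]]))
to([.482,.2335,.2],24.3)
E
```

```text
time_s: 10.5
tool_pos: [0.4008, 0.1969, 0.2556]
tcp_rot: [0.978, 0.209, 0.0, 0.0]
contact_force: [-0.0, -0.4, -2.7]
finger_gap: 0.0391
finger_force: 30.3
[[324.26257782  92.01314415]
 [324.23200338  98.10874629]]
t 10.55 pos [0.4008 0.1971 0.2555] yaw 24.2 shift mm [89.   0.  55.5] turn [-0.   0.  -0.1] F [ 1.  -0.7 -3.2] gap 0.0389 ff 30.3
```

View pics/w5.png

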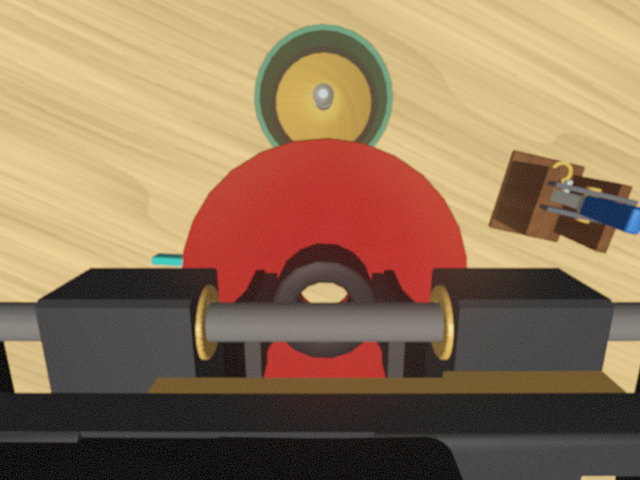

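The tip shows at (323,92.5) against a predicted (324,92), and the rim is concentric with it, so the position is confirmed within about 1 mm. I move over the axle and descend.

```bash
python3 -m crank '[{"dx":0.03,"dy":0,"dz":0,"rx":0,"ry":0,"rz":0},{"dx":0.03,"dy":0,"dz":0.02,"rx":0,"ry":0,"rz":0},{"dx":0.02,"dy":0,"dz":0.04,"rx":0,"ry":0,"rz":0},{"dx":0.009,"dy":-0.001,"dz":0.04,"rx":0,"ry":0,"rz":0},{"dx":0,"dy":0,"dz":0,"rx":0,"ry":0,"rz":0}]' && python3 -m crank '[{"dx":0,"dy":0,"dz":0,"rx":0,"ry":0,"rz":0},{"dx":0,"dy":0,"dz":0,"rx":0,"ry":0,"rz":0},{"dx":0,"dy":0,"dz":0,"rx":0,"ry":0,"rz":0}]'
python3 -c "
from h import *
to([.482,.2335,.0806],24.3)"
```

```text
time_s: 11.05
tool_pos: [0.4791, 0.2338, 0.1496]
tcp_rot: [0.978, 0.21, -0.005, -0.0]
contact_force: [-0.4, -0.2, -2.1]
finger_gap: 0.0388
finger_force: 30.3
time_s: 11.35
tool_pos: [0.4816, 0.2358, 0.1577]
tcp_rot: [0.978, 0.21, 0.002, -0.0]
contact_force: [0.5, -0.4, -1.0]
finger_gap: 0.0386
finger_force: 30.3
t 11.35 pos [0.4816 0.2358 0.1577] yaw 24.3 shift mm [-0.9  2.2 77.1] turn [ 0.  -0.2 -0. ] F [ 0.5 -0.4 -1. ] gap 0.0386 ff 30.3
```

```bash
python3 -m crank '[{"dx":0,"dy":0,"dz":0.005,"rx":0,"ry":0,"rz":0},{"dx":0,"dy":0,"dz":0.015,"rx":0,"ry":0,"rz":0},{"dx":0,"dy":0,"dz":0.02,"rx":0,"ry":0,"rz":0},{"dx":0,"dy":0,"dz":0.015,"rx":0,"ry":0,"rz":0},{"dx":0,"dy":0,"dz":0,"rx":0,"ry":0,"rz":0}]'
python3 -c "
from h import *
to([.482,.2338,.0806],24.3)"
```

```text
time_s: 11.85
tool_pos: [0.479, 0.2346, 0.0979]
tcp_rot: [0.978, 0.21, -0.002, 0.0]
contact_force: [0.3, 1.3, -1.9]
finger_gap: 0.0391
finger_force: 30.3
t 11.85 pos [0.479  0.2346 0.0979] yaw 24.3 shift mm [ 2.5  1.9 17.3] turn [-0.   0.2 -0. ] F [ 0.3  1.3 -1.9] gap 0.0391 ff 30.3
```

```bash
python3 -m crank '[{"dx":0,"dy":0,"dz":0.006,"rx":0,"ry":0,"rz":0},{"dx":0,"dy":0,"dz":0.006,"rx":0,"ry":0,"rz":0},{"dx":0,"dy":0,"dz":0.005,"rx":0,"ry":0,"rz":0},{"dx":0,"dy":0,"dz":0.002,"rx":0,"ry":0,"rz":0},{"dx":0,"dy":0,"dz":0,"rx":0,"ry":0,"rz":0}]';python3 -m crank '[{"dx":0,"dy":0,"dz":0,"rx":0,"ry":0,"rz":0},{"dx":0,"dy":0,"dz":0,"rx":0,"ry":0,"rz":0}]'
```

```text
time_s: 12.35
tool_pos: [0.4806, 0.2355, 0.0814]
tcp_rot: [0.978, 0.21, -0.0, -0.0]
contact_force: [-0.4, -0.3, -2.4]
finger_gap: 0.0388
finger_force: 30.3
time_s: 12.55
tool_pos: [0.4809, 0.2356, 0.0819]
tcp_rot: [0.978, 0.21, 0.0, -0.0]
contact_force: [-0.4, -0.2, -2.2]
finger_gap: 0.039
finger_force: 30.3
```

```bash
python3 -m crank '[{"dx":0,"dy":0,"dz":0.001,"rx":0,"ry":0,"rz":0},{"dx":0,"dy":0,"dz":0.0008,"rx":0,"ry":0,"rz":0},{"dx":0,"dy":0,"dz":0,"rx":0,"ry":0,"rz":0}]'; python3 -m crank '[{"dx":0,"dy":0,"dz":0,"rx":0,"ry":0,"rz":0},{"dx":0,"dy":0,"dz":0,"rx":0,"ry":0,"rz":0},{"dx":0,"dy":0,"dz":0,"rx":0,"ry":0,"rz":0},{"dx":0,"dy":0,"dz":0,"rx":0,"ry":0,"rz":0},{"dx":0,"dy":0,"dz":0,"rx":0,"ry":0,"rz":0}]' 0 30
python3 -m crank '[{"dx":0,"dy":0,"dz":0,"rx":0,"ry":0,"rz":0},{"dx":0,"dy":0,"dz":-0.02,"rx":0,"ry":0,"rz":0},{"dx":0,"dy":0,"dz":-0.04,"rx":0,"ry":0,"rz":0},{"dx":0,"dy":0,"dz":-0.05,"rx":0,"ry":0,"rz":0},{"dx":0,"dy":0,"dz":-0.05,"rx":0,"ry":0,"rz":0}]'
python3 - <<'E'
from h import *
to([.4953,.0036,.25],11-0)
im=snap("scene");w=snap("wrist");cv2.imwrite("pics/mix2.png",np.hstack([cv2.resize(im[140:215,305:385],None,fx=5,fy=5,interpolation=3),cv2.resize(w,(400,375))])[:,:,::-1])
E
```

```text
time_s: 12.85
tool_pos: [0.4809, 0.2356, 0.0806]
tcp_rot: [0.978, 0.21, 0.0, 0.0]
contact_force: [-2.4, -1.3, 6.6]
finger_gap: 0.0387
finger_force: 30.4
time_s: 13.35
tool_pos: [0.4807, 0.2356, 0.0797]
tcp_rot: [0.978, 0.21, -0.0, -0.0]
contact_force: [-0.2, 0.1, -0.3]
finger_gap: 0.0707
finger_force: 0.0
time_s: 13.85
tool_pos: [0.4801, 0.2354, 0.2414]
tcp_rot: [0.978, 0.21, -0.0, -0.0]
contact_force: [1.2, 0.7, -0.3]
finger_gap: 0.0865
finger_force: 0.0
t 13.85 pos [0.4801 0.2354 0.2414] yaw 24.3 shift mm [-81.5 217.5  -8.6] turn [-0.   0.  13.3] F [ 1.2  0.7 -0.3] gap 0.0865 ff 0.0
```

View pics/mix2.png

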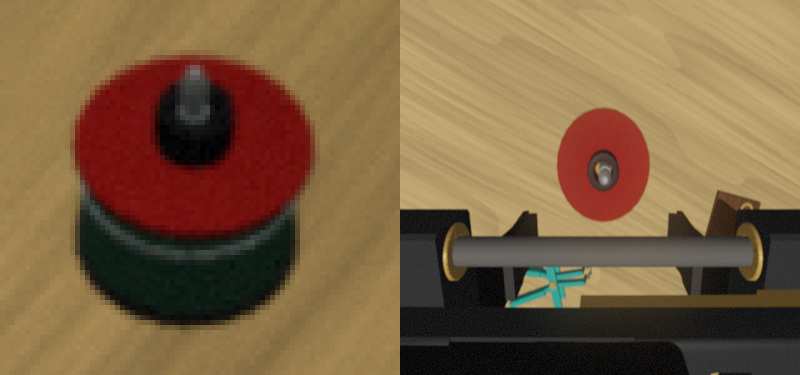

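The lid lies flat on the rim with the axle through the collar. Now to the pliers: I turn to their yaw and view them from slightly behind.

```bash
python3 -m crank '[{"dx":0,"dy":0,"dz":-0.02,"rx":0,"ry":0,"rz":6.65},{"dx":0,"dy":0,"dz":0,"rx":0,"ry":0,"rz":6.65},{"dx":-0.0116,"dy":0.0384,"dz":0,"rx":0,"ry":0,"rz":0},{"dx":-0.0116,"dy":0.0384,"dz":0,"rx":0,"ry":0,"rz":0},{"dx":-0.0116,"dy":0.0384,"dz":0,"rx":0,"ry":0,"rz":0}]' 0 40 && python3 -m crank '[{"dx":-0.0116,"dy":0.0384,"dz":0,"rx":0,"ry":0,"rz":0},{"dx":-0.0116,"dy":0.0384,"dz":0,"rx":0,"ry":0,"rz":0},{"dx":-0.0116,"dy":0.0384,"dz":0,"rx":0,"ry":0,"rz":0},{"dx":0,"dy":0,"dz":0,"rx":0,"ry":0,"rz":0},{"dx":0,"dy":0,"dz":0,"rx":0,"ry":0,"rz":0}]';python3 -m crank '[{"dx":0,"dy":0,"dz":0,"rx":0,"ry":0,"rz":0},{"dx":0,"dy":0,"dz":0,"rx":0,"ry":0,"rz":0}]'
python3 - <<'E'
from h import *
to([.4953,.0036,.138],11)
w=snap("wrist","w6.png"); c=cal("wrist")
h=cv2.cvtColor(w,cv2.COLOR_RGB2HSV)
m=cv2.inRange(h,(105,120,60),(125,255,255))
n,l,s,ce=cv2.connectedComponentsWithStats(m)
for i in range(1,n):
    if s[i,4]>60: 
        p=np.argwhere(l==i)[:,::-1].astype(np.float32); print(s[i],np.round(ce[i],1),np.round(cv2.boxPoints(cv2.minAreaRect(p))).tolist())
for q in("pliers","grip_l"):
  for d in r.search_frame("wrist",q)[:3]: print(q,np.round(d["box"]),round(d["confidence"],2))
x=lambda a,b,z:[.4953+a*.982-b*.191,.0036+a*.191+b*.982,z]
print(proj(c,[x(0,.0325,.18),x(0,-.0325,.18),x(.0185,0,.031),x(0,0,.085)]))
E
```

```text
time_s: 14.45
tool_pos: [0.468, 0.1146, 0.2595]
tcp_rot: [0.995, 0.096, -0.0, -0.0]
contact_force: [0.1, -0.3, 0.4]
finger_gap: 0.087
finger_force: 0.0
time_s: 14.95
tool_pos: [0.4561, -0.0044, 0.2596]
tcp_rot: [0.996, 0.095, -0.0, -0.0]
contact_force: [0.9, 0.1, -0.8]
finger_gap: 0.0871
finger_force: 0.0
time_s: 15.15
tool_pos: [0.4563, -0.0026, 0.2597]
tcp_rot: [0.995, 0.097, -0.0, -0.0]
contact_force: [-0.3, -0.1, -0.3]
finger_gap: 0.0869
finger_force: 0.0
t 15.15 pos [ 0.4563 -0.0026  0.2597] yaw 11.1 shift mm [ 39.4   1.5 121.7] turn [-0.   0.   0.1] F [-0.3 -0.1 -0.3] gap 0.0869 ff 0.0
[367 163  13  26 292] [372.7 175.4] [[367.0, 163.0], [379.0, 163.0], [379.0, 188.0], [367.0, 188.0]]
[274 165  13  24 268] [279.8 176.6] [[273.0, 165.0], [285.0, 164.0], [286.0, 188.0], [275.0, 189.0]]
pliers [326. 157. 108.  69.] 0.92
pliers [408. 330. 107.  98.] 0.71
pliers [119. 275.  19.  20.] 0.65
grip_l [300. 166.  52.  43.] 0.73
grip_l [356. 166.  53.  50.] 0.71
grip_l [410. 358.  99.  37.] 0.63
[[269.91397627 174.81994789]
 [381.75097938 175.09818644]
 [325.25964118 136.6982831 ]
 [325.36527086 161.80593431]]
```

The handle tops are at (280,176.6) and (373,175.4), within 1 px of the predicted midpoint and level to <1°. Go down and squeeze.

```bash
python3 -m crank '[{"dx":0.02,"dy":0.001,"dz":0,"rx":0,"ry":0,"rz":0},{"dx":0.019,"dy":0.001,"dz":0,"rx":0,"ry":0,"rz":0},{"dx":0,"dy":0,"dz":0.02,"rx":0,"ry":0,"rz":0},{"dx":0,"dy":0,"dz":0.02,"rx":0,"ry":0,"rz":0},{"dx":0,"dy":0,"dz":0.02,"rx":0,"ry":0,"rz":0}]' && python3 -m crank '[{"dx":0,"dy":0,"dz":0.02,"rx":0,"ry":0,"rz":0},{"dx":0,"dy":0,"dz":0.02,"rx":0,"ry":0,"rz":0},{"dx":0,"dy":0,"dz":0.02,"rx":0,"ry":0,"rz":0},{"dx":0,"dy":0,"dz":0,"rx":0,"ry":0,"rz":0},{"dx":0,"dy":0,"dz":0,"rx":0,"ry":0,"rz":0}]'
python3 -c "
from h import *
to([.4948,.0038,.138],11.1)"
```

```text
time_s: 15.8
tool_pos: [0.4951, 0.002, 0.199]
tcp_rot: [0.995, 0.096, 0.0, -0.0]
contact_force: [0.7, 0.4, -0.9]
finger_gap: 0.0868
finger_force: 0.0
time_s: 16.3
tool_pos: [0.495, 0.0019, 0.1401]
tcp_rot: [0.995, 0.096, -0.0, -0.0]
contact_force: [0.2, 1.4, 1.3]
finger_gap: 0.0871
finger_force: 0.0
t 16.3 pos [0.495  0.0019 0.1401] yaw 11.0 shift mm [ 0.2 -1.9  2.1] turn [-0.   0.  -0.1] F [0.2 1.4 1.3] gap 0.0871 ff 0.0
```

```bash
python3 -m crank '[{"dx":0,"dy":-0.001,"dz":0.002,"rx":0,"ry":0,"rz":0},{"dx":0,"dy":0,"dz":0,"rx":0,"ry":0,"rz":0},{"dx":0,"dy":0,"dz":0,"rx":0,"ry":0,"rz":0},{"dx":0,"dy":0,"dz":0,"rx":0,"ry":0,"rz":0},{"dx":0,"dy":0,"dz":0,"rx":0,"ry":0,"rz":0}]' 255 40; python3 -m crank '[{"dx":0,"dy":0,"dz":0,"rx":0,"ry":0,"rz":0},{"dx":0,"dy":0,"dz":0,"rx":0,"ry":0,"rz":0},{"dx":0,"dy":0,"dz":0,"rx":0,"ry":0,"rz":0},{"dx":0,"dy":0,"dz":0,"rx":0,"ry":0,"rz":0},{"dx":0,"dy":0,"dz":0,"rx":0,"ry":0,"rz":0}]'; python3 -m crank '[{"dx":0,"dy":0,"dz":0,"rx":0,"ry":0,"rz":0},{"dx":0,"dy":0,"dz":0,"rx":0,"ry":0,"rz":0},{"dx":0,"dy":0,"dz":0,"rx":0,"ry":0,"rz":0}]'
```

```text
time_s: 16.8
tool_pos: [0.4955, 0.0034, 0.1389]
tcp_rot: [0.995, 0.096, 0.001, -0.0]
contact_force: [-1.3, 3.1, 12.7]
finger_gap: 0.0552
finger_force: 8.1
time_s: 17.3
tool_pos: [0.4961, 0.0036, 0.1398]
tcp_rot: [0.995, 0.096, 0.002, -0.0]
contact_force: [-2.3, 3.6, 13.2]
finger_gap: 0.0266
finger_force: 40.0
time_s: 17.6
tool_pos: [0.4961, 0.0036, 0.1398]
tcp_rot: [0.995, 0.096, 0.002, -0.0]
contact_force: [-2.1, 4.0, 14.1]
finger_gap: 0.0267
finger_force: 40.0
```

Squeezed to the stop (gap 26.7 mm; the sensor reads ~1.2 mm low, as on the collar). Lift straight up.

```bash
python3 -m crank '[{"dx":0,"dy":0,"dz":-0.01,"rx":0,"ry":0,"rz":0},{"dx":0,"dy":0,"dz":-0.02,"rx":0,"ry":0,"rz":0},{"dx":0,"dy":0,"dz":-0.03,"rx":0,"ry":0,"rz":0},{"dx":0,"dy":0,"dz":-0.03,"rx":0,"ry":0,"rz":0},{"dx":0,"dy":0,"dz":-0.04,"rx":0,"ry":0,"rz":0}]'; python3 -m crank '[{"dx":0,"dy":0,"dz":0,"rx":0,"ry":0,"rz":0},{"dx":0,"dy":0,"dz":0,"rx":0,"ry":0,"rz":0},{"dx":0,"dy":0,"dz":0,"rx":0,"ry":0,"rz":0}]'
python3 - <<'E'
from h import *
w=snap("wrist","w7.png"); c=cal("wrist"); o=r.get_obs()
M=R.from_quat(o["tcp_rot"])
print("expected eye px",proj(c,[o["tool_pos"]+M.apply([.0185,0,.1088]),o["tool_pos"]+M.apply([.0185,.02,.1088]),o["tool_pos"]+M.apply([.0185+.0095,0,.1088])]))
h=cv2.cvtColor(w,cv2.COLOR_RGB2HSV)
# axle axis: refine tip in old w5 image
q=cv2.imread("pics/w5.png")[75:115,303:345]; hs=cv2.cvtColor(q,cv2.COLOR_BGR2HSV); m=(hs[:,:,1]<70)&(hs[:,:,2]>60)
p=np.argwhere(m); print("tip blob",p.mean(0)[::-1]+[303,75],p.min(0)[::-1]+[303,75],p.max(0)[::-1]+[303,75])
to([.4815,.2345,.265],11)
# downsampled text view of the ring's surroundings
u,v=[int(x) for x in proj(c,[o["tool_pos"]+M.apply([.0185,0,.1088])])[0]]
hh=h[v-44:v+44:2,u-60:u+60:2]
print(u,v)
for row in hh: print("".join("R" if 15<=a<=30 and s>110 and b>90 else "B" if 100<a<130 and s>100 else "#" if b<70 else "g" if s<60 else "." for a,s,b in row))
E
```

```text
time_s: 18.1
tool_pos: [0.4935, 0.0022, 0.268]
tcp_rot: [0.995, 0.096, -0.001, -0.0]
contact_force: [0.7, 0.1, -1.8]
finger_gap: 0.0264
finger_force: 40.0
time_s: 18.4
tool_pos: [0.4939, 0.0023, 0.2665]
tcp_rot: [0.995, 0.096, -0.001, -0.0]
contact_force: [1.3, 0.5, -2.6]
finger_gap: 0.0264
finger_force: 40.0
expected eye px [[323.57220174 201.85729397]
 [353.79642164 201.8819303 ]
 [323.57910867 187.55483998]]
tip blob [322.69211196  95.75572519] [313  84] [332 108]
t 18.45 pos [0.4939 0.0023 0.2663] yaw 11.0 shift mm [  32.  -230.3    1.4] turn [-0.   0.1 -0. ] F [ 0.2 -0.2 -2. ] gap 0.0263 ff 40.0
323 201
............................................................
............................................................
.............R....R..RR.RRRRRRRRR.RRRRRRRRRRRRRR............
............R..R...R.RR..R...R..R.R........R................
....................RR....R...RRRR..R.R.........R...........
...........R...R.R.R.R.R..R..R....RRR..R...RR...R...........
............R..RRR.R...........R.R...R.R..RR.R.RR...........
............RRR..R.RR.R.........R...R.RR...RR...R........
[... 1499 characters left out ...]
....R...R..gggg.....R........
.........R.....ggggg...R.........R..R.....gggg.....R........
.........RR....ggggg......................gggg.....R........
.........R.....ggggg...............R....R.gggg..RR..........
.........R..R.RgggggR.......RRRRRRR.......gggg...R..........
.........R...R.ggggg......RRRRRRRRRR...R.ggggg..............
...........RR...g..gg....RRRRRRRRRRRR....g..................
........g...........g.g##RRRRRRRRRRR.#..#.g#.g........#.....
...............g..........RRRRRRRRRR.g.g#..gg.g.....g.......
gggggggggggggggggggggggggggggggggggggggggggggggggggggggggggg
gggggggggggggggggggggggggggggggggggggggggggggggggggggggggggg
gggggggggggggggggggggggggggggggggggggggggggggggggggggggggggg
```

The ring is held spread, with its bore about where expected (col 324). Its front inner edge is at row ~192 against 187.5 expected, so it may sit ~3 mm back. I carry it above the axle and look at the ring and tip together.

```bash
python3 -m crank '[{"dx":0.002,"dy":-0.02,"dz":0,"rx":0,"ry":0,"rz":0},{"dx":0.002,"dy":-0.04,"dz":0,"rx":0,"ry":0,"rz":0},{"dx":0.002,"dy":-0.04,"dz":0,"rx":0,"ry":0,"rz":0},{"dx":0.002,"dy":-0.04,"dz":0,"rx":0,"ry":0,"rz":0},{"dx":0.002,"dy":-0.04,"dz":0,"rx":0,"ry":0,"rz":0}]'; python3 -m crank '[{"dx":0.002,"dy":-0.035,"dz":0,"rx":0,"ry":0,"rz":0},{"dx":0.0015,"dy":-0.015,"dz":0,"rx":0,"ry":0,"rz":0},{"dx":0,"dy":0,"dz":0,"rx":0,"ry":0,"rz":0},{"dx":0,"dy":0,"dz":0,"rx":0,"ry":0,"rz":0},{"dx":0,"dy":0,"dz":0,"rx":0,"ry":0,"rz":0}]';python3 -m crank '[{"dx":0,"dy":0,"dz":0,"rx":0,"ry":0,"rz":0},{"dx":0,"dy":0,"dz":0,"rx":0,"ry":0,"rz":0}]'
python3 - <<'E'
from h import *
to([.4815-.01817,.2345-.0035,.266],11)
w=snap("wrist","w8.png"); c=cal("wrist"); o=r.get_obs(); M=R.from_quat(o["tcp_rot"])
e=lambda a,b,z=.1088: o["tool_pos"]+M.apply([.0185+a,b,z])
print("eye px",proj(c,[e(0,0),e(.0095,0),e(0,.0095),e(-.0095,0)]))
print("tip px",proj(c,[[.4815,.2345,.129],[.4815,.2345,.12]]), "camera in tool", M.inv().apply(-c[2].T@c[3]-o["tool_pos"]), c[0][0,0])
cv2.imwrite("pics/ringtip.png",cv2.resize(w[150:250,260:390],None,fx=6,fy=6,interpolation=cv2.INTER_CUBIC)[:,:,::-1])
E
```

```text
time_s: 18.95
tool_pos: [0.4693, 0.1822, 0.2666]
tcp_rot: [0.995, 0.096, -0.001, 0.0]
contact_force: [0.5, -0.4, -2.1]
finger_gap: 0.0266
finger_force: 40.0
time_s: 19.45
tool_pos: [0.4644, 0.2294, 0.2671]
tcp_rot: [0.995, 0.095, -0.001, 0.0]
contact_force: [1.1, -1.8, -0.9]
finger_gap: 0.0265
finger_force: 40.0
time_s: 19.65
tool_pos: [0.4644, 0.23, 0.2677]
tcp_rot: [0.995, 0.095, -0.0, 0.0]
contact_force: [-0.6, 0.0, -2.3]
finger_gap: 0.0266
finger_force: 40.0
t 19.65 pos [0.4644 0.23   0.2677] yaw 10.9 shift mm [-0.9 -1.1  1.7] turn [ 0.   0.  -0.1] F [-0.6  0.  -2.3] gap 0.0266 ff 40.0
eye px [[323.59114186 201.85941383]
 [323.59738861 187.55769479]
 [337.94765425 201.86995525]
 [323.58501396 215.91952724]]
tip px [[322.28690354 195.92275397]
 [322.33413514 194.01178315]] camera in tool [ 0.06625701  0.00026976 -0.16258437] 415.2150818906955
```

View pics/ringtip.png

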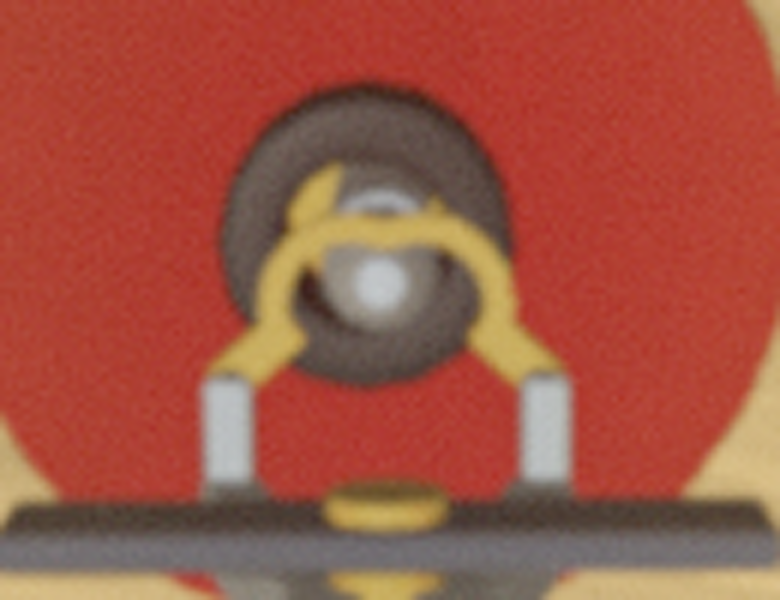

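The ring bore centre is at u≈325.0, with its front inner cusp at v≈191.3. That puts it about 2.2 mm back and 0.8 mm to +y of nominal, and the cross-bar edge agrees. The tip is at (323.3,197.3), so the remaining shift is about dx +0.3 mm, dy −1.2 mm. I correct this and lower to just above the tip.

```bash
python3 -m crank '[{"dx":0.0003,"dy":-0.0012,"dz":0.004,"rx":0,"ry":0,"rz":0},{"dx":0,"dy":0,"dz":0.008,"rx":0,"ry":0,"rz":0},{"dx":0,"dy":0,"dz":0.008,"rx":0,"ry":0,"rz":0},{"dx":0,"dy":0,"dz":0.004,"rx":0,"ry":0,"rz":0},{"dx":0,"dy":0,"dz":0,"rx":0,"ry":0,"rz":0}]';python3 -m crank '[{"dx":0,"dy":0,"dz":0,"rx":0,"ry":0,"rz":0},{"dx":0,"dy":0,"dz":0,"rx":0,"ry":0,"rz":0},{"dx":0,"dy":0,"dz":0,"rx":0,"ry":0,"rz":0},{"dx":0,"dy":0,"dz":0,"rx":0,"ry":0,"rz":0}]'
cat > chk.py <<'E'
from h import *
import sys
w=snap("wrist",sys.argv[1]); c=cal("wrist"); o=r.get_obs(); M=R.from_quat(o["tcp_rot"])
to([.4815-.01817,.2345-.0035,.2143],11)
e=lambda a,b,z=.1088: o["tool_pos"]+M.apply([.0163+a,.0008+b,z])
print("eye model",proj(c,[e(0,0),e(.0095,0),e(0,.0095)])); E0=M.apply([.0163,.0008,.1088])+o["tool_pos"]; print("eye w",E0)
u,v=325,202; h=cv2.cvtColor(w,cv2.COLOR_RGB2HSV)[v-26:v+24,u-30:u+30]
for i,row in enumerate(h): print(v-26+i,"".join("R" if 14<=a<=34 and s>95 and b>110 else "r" if (a<8 or a>170) and s>110 else "W" if s<60 and b>170 else "g" if s<75 and b>105 else "#" if b<85 else "." for a,s,b in row))
E
python3 chk.py w9.png
```

```text
time_s: 20.2
tool_pos: [0.4638, 0.2318, 0.2427]
tcp_rot: [0.995, 0.096, -0.001, 0.0]
contact_force: [0.1, -0.3, -1.6]
finger_gap: 0.0263
finger_force: 40.0
time_s: 20.6
tool_pos: [0.4643, 0.2322, 0.244]
tcp_rot: [0.995, 0.096, 0.0, -0.0]
contact_force: [-0.0, 0.0, -2.0]
finger_gap: 0.0263
finger_force: 40.0
t 20.65 pos [0.4643 0.2322 0.2439] yaw 11.0 shift mm [-1.2  1.  29.6] turn [-0. -0. -0.] F [-0.4 -0.3 -2.4] gap 0.0264 ff 40.0
eye model [[324.75907906 205.14424758]
 [324.77549162 190.89943854]
 [339.08675842 205.15480164]]
eye w [0.48047605 0.23449956 0.13513904]
176 rrrrrrrrrrr#..ggg.g..g.......................##rrrrrrrrrrrrr
177 rrrrrrrrrr....gg.ggg..........................#rrrrrrrrrrrrr
178 rrrrrrrrr...ggg...............................##rrrrrrrrrrrr
179 rrrrrrrr...ggg...............#.................##rrrrrrrrrrr
180 rrrrrrrr..gggg............##...#...............##rrrrrrrrrrr
181 rrrrrrr...g.g....................#..#............#rrrrrrrrrr
182 rrrrrrr..gg..........RRRg.gg.g......##...........#rrrrrrrrrr
183 rrrrrr..gggg.......RRRRRggggggg......##..........##rrrrrrrrr
184 r
[... 2024 characters left out ...]
rrrr.#.........................#..rrrrrrr.WWWWWWWW
216 WWWWWWg.rrrrrrr.#....................#.###rrrrrrrrr.gWWWWWWW
217 WWWWWWg.rrrrrrrrr.#............#.#..#.##rrrrrrrrrrr.gWWWWWWW
218 WWWWWWg.rrrrrrrrrr...##.##........####.rrrrrrrrrrrr.gWWWWWWW
219 WWWWWWgrrrrrrrrrrrrrrr...########...rrrrrrrrrrrrrrr.WWWWWWWW
220 WWWWWWgrrrrrrrrrrrrrrrrrrrr....rrrrrrrrrrrrrrrrrrrr.gWWWWWWW
221 WWWWWWg.rrrrrrrrrrrrrrrrrrrrrrrrrrrrrrrrrrrrrrrrrrr.gWWWWWWW
222 WWWWWWg.rrrrrrrrrrrrrrrrrrrrrrrrrrrrrrrrrrrrrrrrrrr.gWWWWWWW
223 WWWWWWg.rrrrrrrrrrrrrrrrrrrrrrrrrrrrrrrrrrrrrrrrrrr.gWWWWWWW
224 WWWWWWg.rrrrrrrrrrrrrrrrrrrrrrrrrrrrrrrrrrrrrrrrrrr.gWWWWWWW
225 WWWWWWg.rrrrrrrrrrrrrrrrrrrrrrrrrrrrrrrrrrrrrrrrrrr.gWWWWWWg
```

Ring centre is at u≈324.4 and tip centre at u≈326.0, v≈203 (aligned would be 203.4). I correct by dy +1.0 mm, dx +0.3 mm, go down a little and recheck.

```bash
python3 -m crank '[{"dx":0.0003,"dy":0.001,"dz":0.002,"rx":0,"ry":0,"rz":0},{"dx":0,"dy":0,"dz":0.003,"rx":0,"ry":0,"rz":0},{"dx":0,"dy":0,"dz":0.003,"rx":0,"ry":0,"rz":0},{"dx":0,"dy":0,"dz":0.002,"rx":0,"ry":0,"rz":0},{"dx":0,"dy":0,"dz":0,"rx":0,"ry":0,"rz":0}]';python3 -m crank '[{"dx":0,"dy":0,"dz":0,"rx":0,"ry":0,"rz":0},{"dx":0,"dy":0,"dz":0,"rx":0,"ry":0,"rz":0},{"dx":0,"dy":0,"dz":0,"rx":0,"ry":0,"rz":0},{"dx":0,"dy":0,"dz":0,"rx":0,"ry":0,"rz":0}]'
python3 chk.py w10.png | sed -n '1,5p;12,40p'
```

```text
time_s: 21.15
tool_pos: [0.4645, 0.2311, 0.2333]
tcp_rot: [0.995, 0.096, -0.0, 0.0]
contact_force: [-0.6, 0.0, -2.0]
finger_gap: 0.0265
finger_force: 40.0
time_s: 21.55
tool_pos: [0.4648, 0.2312, 0.2339]
tcp_rot: [0.995, 0.096, 0.0, -0.0]
contact_force: [0.1, 0.7, -2.6]
finger_gap: 0.0265
finger_force: 40.0
t 21.6 pos [0.4648 0.2312 0.2339] yaw 11.0 shift mm [-1.4 -0.  19.6] turn [-0. -0. -0.] F [ 0.4 -0.6 -2.3] gap 0.0265 ff 40.0
eye model [[324.73925148 205.11601847]
 [324.75521903 190.86966787]
 [339.06830103 205.12626587]]
eye w [0.48092021 0.23356695 0.12506214]
182 rrrrrr..gggg........#..###.##..#...............##rrrrrrrrrrr
183 rrrrr...gggg.....................#..............#rrrrrrrrrrr
184 rrrr...gg..........RRRRR...g....................##rrrrrrrrrr
185 rrrr..gggg........RRRRRRRRR...RRRRRRRRRRR........##rrrrrrrrr
186 rrr....g........RRRRRRRRRRRRRRRRRRRRRRRRRRR.....#.#rrrrrrrrr
187 rrr...........RRRRRRRRRRRRRRRRRRRRRRRRRRRRRRR.....##rrrrrrrr
188 rr...ggg.....RRRRRRRRRRRRRRRRRRRRRRRRRRRRRRRRR.....#rrrrrrrr
189 rr..........RRRRRRRRRRRRRRRRRRRRRRRRRRRRRRRRRRR....#rrrrrrrr
190 rr
[... 658 characters left out ...]
RRRR.RRRRRgggggggggggggggggggg.###.RRRRRRR#.rrrrrr
201 r......RRRRRRR#.RRR.gggggggggggggggggggg.##..RRRRRRR#rrrrrrr
202 rr.....RRRRRRR.#.RR.ggggggggWWWWgggggggg.##.RRRRRRRR#rrrrrrr
203 rr.....RRRRRRRR##.RgggggggWWWWWWWggggggg.#..RRRRRRRR.rrrrrrr
204 rr.....RRRRRRRR.##.gggggggWWWWWWWWgggggg.#.RRRRRRRRRRrrrrrrr
205 rr..gRRRRRRRRRRR.r#ggggggWWWWWWWWWgggggg..RRRRRRRRRRR.rrrrrr
206 rrr.RRRRRRRRRRRR.##ggggggWWWWWWWWWWgggggg..RRRRRRRRRRR.rrrrr
207 rr.RRRRRRRRRRRRR.##ggggggWWWWWWWWWWgggggg..RRRRRRRRRRRR.rrrr
208 r.RRRRRRRRRRRRRR#r#.ggggggWWWWWWWWgggggg....RRRRRRRRRRRR.rrr
209 .RRRRRRRRRRRRRR####.ggggggWWWWWWWWgggggg....RRRRRRRRRRRRR.rr
210 .RRRRRRRRRRRRR.###r##ggggggWWWWWggggggg......RRRRRRRRRRRRR.r
```

The tip now sits at the ring centre (u 29.4 vs 29.4 in the crop, v 206.2 vs 206.2). Descend straight.

```bash
python3 -m crank '[{"dx":0,"dy":0,"dz":0.002,"rx":0,"ry":0,"rz":0},{"dx":0,"dy":0,"dz":0.003,"rx":0,"ry":0,"rz":0},{"dx":0,"dy":0,"dz":0.003,"rx":0,"ry":0,"rz":0},{"dx":0,"dy":0,"dz":0.002,"rx":0,"ry":0,"rz":0},{"dx":0,"dy":0,"dz":0,"rx":0,"ry":0,"rz":0}]';python3 -m crank '[{"dx":0,"dy":0,"dz":0.002,"rx":0,"ry":0,"rz":0},{"dx":0,"dy":0,"dz":0.003,"rx":0,"ry":0,"rz":0},{"dx":0,"dy":0,"dz":0.003,"rx":0,"ry":0,"rz":0},{"dx":0,"dy":0,"dz":0.002,"rx":0,"ry":0,"rz":0},{"dx":0,"dy":0,"dz":0,"rx":0,"ry":0,"rz":0}]';python3 -m crank '[{"dx":0,"dy":0,"dz":0,"rx":0,"ry":0,"rz":0},{"dx":0,"dy":0,"dz":0,"rx":0,"ry":0,"rz":0},{"dx":0,"dy":0,"dz":0,"rx":0,"ry":0,"rz":0},{"dx":0,"dy":0,"dz":0,"rx":0,"ry":0,"rz":0}]'
python3 chk.py w11.png | sed -n '1,5p;12,42p'
```

```text
time_s: 22.1
tool_pos: [0.4645, 0.2311, 0.2233]
tcp_rot: [0.995, 0.096, -0.0, 0.0]
contact_force: [-0.7, -0.0, -1.6]
finger_gap: 0.0264
finger_force: 40.0
time_s: 22.6
tool_pos: [0.4646, 0.2311, 0.2134]
tcp_rot: [0.995, 0.096, -0.0, 0.0]
contact_force: [0.3, -0.1, -2.1]
finger_gap: 0.0264
finger_force: 40.0
time_s: 23.0
tool_pos: [0.4647, 0.2312, 0.2138]
tcp_rot: [0.995, 0.096, 0.0, -0.0]
contact_force: [-0.1, 0.4, -1.2]
finger_gap: 0.0265
finger_force: 40.0
t 23.05 pos [0.4648 0.2312 0.2138] yaw 11.0 shift mm [-1.4 -0.1 -0.5] turn [-0. -0. -0.] F [ 0.  -0.4 -3.1] gap 0.026 ff 40.0
eye model [[324.78575394 205.12040808]
 [324.80311579 190.87500841]
 [339.1138463  205.13166573]]
eye w [0.48092222 0.23353253 0.10504455]
182 rrrrrrr#..g.g.gg..g..........................###rrrrrrrrrrrr
183 rrrrrr...ggggg................................##rrrrrrrrrrrr
184 rrrrr#..gg.gg..........RR........RRRR..........##rrrrrrrrrrr
185 rrrr...ggg........RRRRRRRRRRRRRRRRRRRRRRR.......#rrrrrrrrrrr
186 rrrr#..ggg......RRRRRRRRRRRRRRRRRRRRRRRRRRR......#rrrrrrrrrr
187 rrr#...gg.....RRRRRRRRRRRRRRRRRRRRRRRRRRRRR
[... 942 characters left out ...]
RRRRRRRRRgggggggggggggggggggggg.##RRRRRRRR###rrrrr
203 .......RRRRRRRRRRRR.gggggggggggggggggggg..#.RRRRRRRR.##rrrrr
204 ......RRRRRRRRRRRRR.gggggggggggggggggggg...RRRRRRRRRR.#rrrrr
205 ....gRRRRRRRRRRRRRRgggggggggggggggggggggg..RRRRRRRRRRR.rrrrr
206 ....RRRRRRRRRRRRRRRggggggggggggggggggggg...RRRRRRRRRRRR.rrrr
207 ...RRRRRRRRRRRRRRR.gggggggggggggggggggggg..RRRRRRRRRRRR.rrrr
208 ..RRRRRRRRRRRRRR..gggggggggWWWWWggggggggg..RRRRRRRRRRRRR.rrr
209 .RRRRRRRRRRRRRR#r.ggggggggWWWWWWWWggggggg.#.RRRRRRRRRRRRR.rr
210 RRRRRRRRRRRRRR####gggggggWWWWWWWWWggggggg.....RRRRRRRRRRRR.r
211 RRRRRRRRRRRR.##rr#gggggggWWWWWWWWWWggggggg...gRRRRRRRRRRRR.r
212 ...g.RRRRRR.##rr##.ggggggWWWWWWWWWWggggggg......RRRRR.gggg.r
```

The ring is at z ≈ 0.105 around the groove with no contact force. I trim 0.5 mm up, settle and hand in.

```bash
python3 -m crank '[{"dx":0,"dy":0,"dz":-0.0005,"rx":0,"ry":0,"rz":0},{"dx":0,"dy":0,"dz":0,"rx":0,"ry":0,"rz":0},{"dx":0,"dy":0,"dz":0,"rx":0,"ry":0,"rz":0},{"dx":0,"dy":0,"dz":0,"rx":0,"ry":0,"rz":0}]'; python3 -c "
from h import *
to([.4815,.2345,.2143],11)
print(r.finish_job())"
```

```text
time_s: 23.45
tool_pos: [0.4647, 0.2312, 0.2143]
tcp_rot: [0.995, 0.096, -0.0, -0.0]
contact_force: [-0.0, -0.1, -2.3]
finger_gap: 0.0269
finger_force: 40.0
t 23.45 pos [0.4647 0.2312 0.2143] yaw 11.0 shift mm [17.1 -0.  -0. ] turn [-0. -0. -0.] F [-0.  -0.1 -2.3] gap 0.0269 ff 40.0
the job is handed in; nothing more can be done
None
```

I handed the job in at 23.5 s: the red lid lies flat on the mill, and the squeezed blue pliers hold the spread ring upright around the groove (about 105.5 mm up, by arm position) with no sideways force measured; no verdict was returned.

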